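# Count to the third bay and push the tying tool home

## Robot

A 6-joint arm with a two-finger parallel gripper is mounted at the origin on the work surface. World frame = base frame: x ahead of the robot, y to its left, z up, the work surface at z = 0. Lengths are in m, angles in degrees, forces in N, time in s.
With the tool pointing down it reaches from about 0.375 to 0.9 m from the base axis. Payload 3.1 kg.
Tool frame: the origin (TCP) lies between the finger pads; the fingertips stand 19 mm ahead of it and the grasp point (between the pads) is the TCP; z points along the fingers, x is the direction in which the jaws open and shut, and the axes are right-handed (so a half turn about z gives the same grasp; the last joint's range is limited). The gripper opens to 87 mm and grips with 3 to 60 N. Pads are 19 mm wide; open, the fingers measure 117 mm over their backs; the gripper's body (75 mm by 190 mm) begins 51 mm behind the grasp point.
Start: joints at [62.195, 30.224, 82.088, -0, 67.689, -10.227], TCP at [0.189, 0.596, 0.242] pointing down, gripper open.
Joint ranges: [-176.69, 176.69], [-43.24, 126.21], [12.49, 139.97], [-82, 262], [0, 151.66], [-163.58, 163.58]. Speed limits (degrees/s): [159.86, 159.86, 180, 180, 180, 180].

## Interface

Orientations are given as a 3x3 rotation matrix whose columns are the frame's x, y, z axes.
In Python, from rig import read_state, capture, camera_info, hand_in, spot_in, silhouettes gives the robot as it stands.
- The arm moves only by the shell command python3 -m jog 'ROWS'. ROWS is text: rows parted by semicolons, each of 7 numbers parted by spaces: the shift along the tool's x, y, z in m, then the turn, a rotation vector about the tool's x, y, z in degrees, then the opening, from 0 (shut) to 1 (fully open). A call has 1 to 8 rows; each row is the pose to reach, as a shift and turn from the pose commanded when the call began, along the tool's axes at that moment; what a row does not reach only later rows make up. A row lasts 1/8 s, in which the tool goes at most 62.5 mm and 10.7 degrees, less where a joint would pass 70% of its speed; a pose out of reach is approached as far as the arm can. A call with a gripper value outside its range is refused whole. The fingers move at their own pace and stop on an object; the grip force is fixed at half the most. Time passes only in rows, so rows that repeat a pose let the fingers close. It gives the time, the measured TCP pose, the force and the opening at its end, in the units of the state.
- read_state(): the state, without advancing time (a new reading comes with each control period).
- capture(name): name is "scene" or "top" or "wrist"; returns (picture, depth): 420x560x3 uint8, red, green, blue; 420x560 float32, m along the optical axis (not along the pixel's ray), 0 where there is no reading.
- camera_info(name): a dict with "vfov" (degrees; the focal length in pixels is half the picture's height over the tangent of half this angle, whatever the lens; pixels are square), "cx", "cy" (the principal point, pixels), "R" (3x3) and "t" (3): a world point X has camera coordinates R X + t; the wrist camera has in their place "tool_from_camera" (4x4, takes a point from camera to tool coordinates, whose origin is the TCP and whose axes are the tool frame's). Camera axes: x right, y down, z forward; pixel columns grow to the right and rows downward; lengths in m; the calibration is good to about 2 mm. A picture is of the moment at which its call begins: read the wrist's pose just before it. camera_info takes no time and is no camera call.
- hand_in(): hands the job in, once; it reports no verdict.
Trained networks look in the newest picture that a camera, given by its name, has taken for a name from the list of things; names that differ only in an ending like _2 or _b are one class to them, and where a whole thing is asked for, a point or a joint stands for the part that bears it (a point fixed in the world has none). Each returns a list of dicts, best first, with "score" (0 to 1); they miss things now and then, are a little off and sometimes report something else, mostly with a low value. They report only what shows in the picture. A call takes as long as a camera call. They do not tell look-alikes from the thing itself.
- spot_in(label, camera): "centre" ([x, y, z] in m, in world coordinates, good to about 4 mm: the middle of the surface that is visible of it).
- silhouettes(label, camera): "region" (420x560 bool, what is visible of it).
The state is a dict: "time_s": time; "joint_positions": joint angles; "qvel": joint speeds; "tau": joint torques, N m; "position": TCP position; "tcp_rot": TCP orientation; "force": force on the tool from outside, world axes, zero at the start; "moment": the same for the moment, N m; "opening": opening from 0.0 (shut) to 1.0 (fully open).
Only numpy, scipy, OpenCV 4.12 (cv2) and the standard library are available. Lean on these libraries where they do the work, as an engineer would, in place of code of your own. Each camera call takes 0.05 s, during which the arm holds its last target.

## Task

Starting at the left-hand end of the bamboo organiser, as you face its open front from the robot's side, run a fingertip along the front rail and count the gaps by touching each upright that stands up through it in turn: the left end panel, then the first, second and third dividers. Then push the blue balloon tying tool across the lowered flap, prongs first, into that third gap until it is fully home against the back. Only push it, never lift it, and leave everything else standing where it is.

Things in the scene. Friction and masses are not known exactly. Their poses are not given: they have to be found in the camera images.
- organiser: Bamboo organiser, fixed, 380 mm wide, 104 deep: six open-topped bays side by side, open towards the robot. Origin: on the table under the middle of the bay floor's front edge; x into the bays, y left along the front, z up. Uprights at y = 186 (left end), 124, 62, 0, -62, -124, -186 mm, 54 mm clear between. Third gap from the left: y = 58 to 4, middle 31 mm. Floor 8 mm above the table.
- rail_mid (a point): Middle of the top of the front rail, a 10 x 10 mm bar along the organiser's y through all the uprights, at x = 66 mm, top 70 mm above the table. The uprights' heads stand 10 mm above it, leaving gaps 54 mm wide and 10 mm deep between them.
- back_mid (a point): Middle of the top edge of the back board's inner face, at x = 92, y = 0, z = 34 mm of the organiser's frame. This face stops the tool. Some other bays hold small things up to 36 mm high; the third is empty, as some others are.
- flap (a joint): The organiser's hinged front, let down flat on the table towards the robot: a bamboo board 380 mm wide, from x = -3 to x = -111 mm of the organiser's frame, top 9 mm above the table and less than 1 mm above the bay floor. Value in rad: 0 let down, positive when raised; it lies at 0.
- left_end: Left end panel, y = +186 mm. 8 mm thick upright, slanting up from x = 2, z = 8 mm (organiser's frame) to a rounded head at x = 57 to 82 mm, z = 80 mm, then down to z = 34 at the back. Origin: on the crest of the head, straight above the rail; axes as the organiser's.
- divider_1: First divider from the left, y = +124 mm. 8 mm thick upright, slanting up from x = 2, z = 8 mm (organiser's frame) to a rounded head at x = 57 to 82 mm, z = 80 mm, then down to z = 34 at the back. Origin: on the crest of the head, straight above the rail; axes as the organiser's.
- divider_2: Second divider from the left, y = +62 mm. 8 mm thick upright, slanting up from x = 2, z = 8 mm (organiser's frame) to a rounded head at x = 57 to 82 mm, z = 80 mm, then down to z = 34 at the back. Origin: on the crest of the head, straight above the rail; axes as the organiser's.
- divider_3: Third divider from the left, y = 0. 8 mm thick upright, slanting up from x = 2, z = 8 mm (organiser's frame) to a rounded head at x = 57 to 82 mm, z = 80 mm, then down to z = 34 at the back. Origin: on the crest of the head, straight above the rail; axes as the organiser's.
- tying_tool: Blue plastic balloon tying tool, 50 to 100 g, loose, flat on the flap; 84 mm long (x), 40 wide (y), 18 high, with a flared post (18 mm across, 14 mm higher) at x = -6 mm. Origin: middle of its underside. +x to the nose: two round-tipped prongs. Straight sides, flat tail face at x = -42 mm. Starts nose to the bays, turned up to 0.4 rad, before any bay but the end ones.
- tool_nose (a point): Middle of the tying tool's nose line (between the prong tips), 42 mm ahead of the tool's origin and 9 mm above its underside. When home against the back board it has x = 92 mm in the organiser's frame.
- ribbon_spool: Small ribbon spool, 42 mm across, 36 mm high, standing in one of the other bays. Origin: centre of its underside. Leave alone.
- tape_roll: Roll of clear tape, 45 mm across, 18 mm high, lying in one of the other bays. Origin: centre of its underside. Leave alone.
- dots_carton: Small carton, 50 x 36 x 34 mm, in one of the other bays. Origin: centre of its underside. Leave alone.
- tall_holder: White ceramic holder, 72 mm across and 85 mm high, with balloon sticks standing in it to about 175 mm, on the table to the right of the organiser. Origin: centre of its underside. Leave alone.
- low_holder: Low white ceramic holder, 72 mm across, 42 mm high, on the table to the right of the flap. Origin: centre of its underside. Leave alone.
- steel_tray: Stainless steel tray, 166 x 226 mm, 21 mm high, with clips in it, on the table to the left of the organiser. Origin: centre of its underside. Leave alone.
Not all that is in view belongs to the job. Of the things like the tying_tool, leave any that is turquoise; of the rest the smaller one is meant.

How it is judged (in metres and radians):
On the way, in this order (a step that is already met when the one before it is completed fails the run):
1. a fingertip touches the left end panel (contact force between the fingers and left_end above 0.3 N), for 0.03 s.
2. then the first divider (contact force between the fingers and divider_1 above 0.3 N), for 0.03 s.
3. then the second divider (contact force between the fingers and divider_2 above 0.3 N), for 0.03 s.
4. then the third divider (contact force between the fingers and divider_3 above 0.3 N), for 0.03 s.
5. then the tying tool's nose enters the third gap (y of tying_tool in the frame of organiser between 0.018 and 0.044 m and angle between the x axis of tying_tool and the x axis of organiser, either way round below 0.2 rad and x of tool_nose in the frame of organiser above 0.02 m), for 0.05 s.
At the end, for the whole second after the job is handed in: The tying tool lies flat and still in the third bay from the left, prongs first, squared within 0.2 rad, its nose within 8 mm of the back board; the flap is still down (y of tying_tool in the frame of organiser between 0.018 and 0.044 m and angle between the x axis of tying_tool and the x axis of organiser, either way round below 0.2 rad and x of tool_nose in the frame of organiser between 0.084 and 0.098 m and angle between tying_tool's own z axis and vertical below 0.1 rad and z of tying_tool in the frame of organiser below 0.013 m and linear speed of tying_tool below 0.01 m/s and value of joint flap below 0.05 rad); the robot touches nothing.
It fails at once if the tying tool is lifted more than 15 mm (height (world z) of tying_tool above 0.0238 m).
It fails at once if the tying tool is tipped up (angle between tying_tool's own z axis and vertical above 0.4 rad).
It fails at once if the flap is raised (value of joint flap above 0.15 rad).
It fails at once if one of the other things is moved by more than 20 mm (distance of any of ribbon_spool, tape_roll, dots_carton, tall_holder, low_holder, steel_tray from where it was at the start of the episode above 0.02 m).
It also fails if it takes over 64 s, if anything falls off the work surface, if the arm or the gripper's body presses on something with over 40 N, if the wrist force passes 120 N, or if a joint passes its speed limit or range.

## Working session

There is one attempt and no reset: what is moved stays moved. The work goes in short steps, Python scripts to look and compute and a shell command to move; the robot and the scene stay as the last step left them, time stands still between calls to the robot, and variables do not carry over. Pictures are saved under pics/ and viewed, and the job is handed in when it is done.

```bash
mkdir -p pics; ls
python3 - <<'E'
from rig import *
import cv2, numpy as np
s=read_state(); print(s)
for n in ["scene","top","wrist"]:
    p,d=capture(n); cv2.imwrite(f"pics/{n}0.png",p[:,:,::-1]); np.save(f"pics/{n}0.npy",d)
    print(n,{k:(np.round(v,3).tolist() if k!='x' else v) for k,v in camera_info(n).items()})
E
```

```text
pics
{'time_s': 0.0, 'joint_positions': array([ 6.21951219e+01,  3.02763909e+01,  8.21546272e+01, -1.27733154e-03,
        6.76883657e+01, -1.02277088e+01]), 'qvel': array([ 0.04073441, -0.06010397,  0.02456317, -0.00505237,  0.05529974,
       -0.14301903]), 'tau': array([ 4.46179674e-04, -4.40027583e+01, -1.76594174e+01,  6.33835117e-02,
        5.81221946e-02, -1.61950893e-04]), 'position': array([0.18840731, 0.5952214 , 0.24060896]), 'tcp_rot': array([[ 3.01980979e-01,  9.53313474e-01, -9.53694390e-04],
       [ 9.53311737e-01, -3.01982282e-01, -1.85268405e-03],
       [-2.05418748e-03, -3.49692712e-04, -9.99997829e-01]]), 'force': array([-0.61646909,  0.05604981,  0.38967865]), 'moment': array([0.01100669, 0.03537008, 0.02711533]), 'opening': 1.0009792698301032}
scene {'vfov': 44.81, 'cx': 284.309, 'cy': 219.786, 'R': [[-0.066, 0.998, 0.015], [0.769, 0.06, -0.637], [-0.636, -0.03, -0.771]], 't': [-0.03, -0.33, 1.686]}
top {'vfov': 56.745, 'cx': 280.945, 'cy': 214.242, 'R': [[0.006, -0.999, -0.033], [-0.986, -0.0, -0.168], [0.168, 0.033, -0.985]], 't': [0.06, 0.493, 0.854]}
wrist {'vfov': 67.148, 'cx': 282.032, 'cy': 208.812, 'tool_from_camera': [[1.0, 0.001, -0.0, -0.0], [-0.001, 0.953, 0.301, -0.083], [0.0, -0.301, 0.953, -0.142], [0.0, 0.0, 0.0, 1.0]]}
```

View pics/scene0.png

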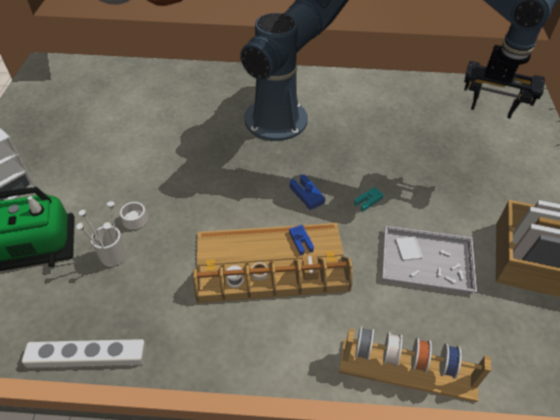

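View pics/top0.png

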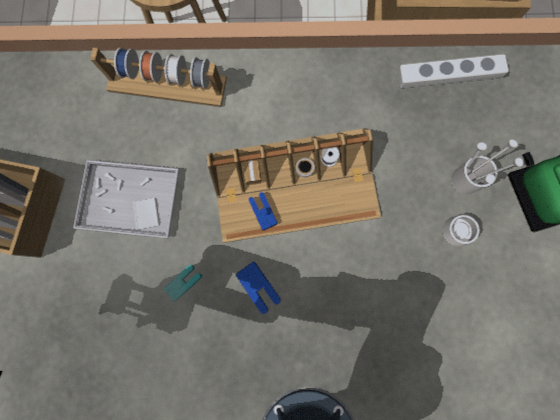

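View pics/wrist0.png

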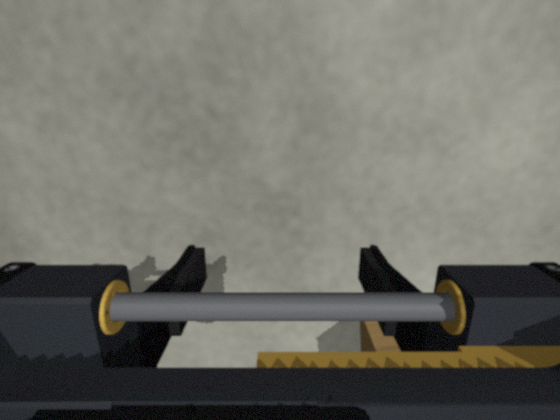

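Candidates in the top picture: the blue one on the flap (263,212), the bigger blue one on the table (258,287) and the turquoise one (184,283). The one on the flap fits, since it is blue, the smaller of the two, and on the flap. Next I'll enlarge it and measure.

```bash
cat > h.py <<'E'
from rig import *
import cv2, numpy as np
def K(n):
    c=camera_info(n); f=210/np.tan(np.radians(c['vfov']/2)); return c,f
def cloud(n,d,s=None):
    c,f=K(n); v,u=np.mgrid[0:420,0:560]
    P=np.stack([(u-c['cx'])/f*d,(v-c['cy'])/f*d,d],-1)
    if n=='wrist':
        T=np.array(c['tool_from_camera']); P=P@T[:3,:3].T+T[:3,3]
        return P@s['tcp_rot'].T+s['position']
    return (P-np.array(c['t']))@np.array(c['R'])
def proj(n,X):
    c,f=K(n); p=np.atleast_2d(X)@np.array(c['R']).T+c['t']
    return np.c_[p[:,0]/p[:,2]*f+c['cx'],p[:,1]/p[:,2]*f+c['cy']]
def crop(p,x0,y0,x1,y1,k,name):
    cv2.imwrite(name,cv2.resize(p[y0:y1,x0:x1,::-1],None,fx=k,fy=k,interpolation=cv2.INTER_CUBIC))
E
python3 - <<'E'
from h import *
p,d=capture('top'); crop(p,190,120,400,310,3.8,'pics/c1.png')
P=cloud('top',d)
for l in ['tying_tool','organiser','left_end','divider_1','divider_3','flap','rail_mid','ribbon_spool','tape_roll','dots_carton']:
    r=spot_in(l,'top'); print(l,[(np.round(x['centre'],3).tolist(),round(x['score'],2)) for x in r][:4])
# flap plane
x,y,z=P[...,0],P[...,1],P[...,2]
roi=np.zeros(z.shape,bool); roi[125:245,200:385]=1
m=roi&(z>.06)&(z<.095); 
print('high',m.sum(), np.percentile(z[m],[5,50,95]))
for lo,hi in [(-.01,.003),(.005,.013)]:
    q=roi&(z>lo)&(z<hi); print(lo,q.sum(),np.median(z[q]))
hsv=cv2.cvtColor(p,cv2.COLOR_RGB2HSV)
blue=(hsv[...,0]>105)&(hsv[...,0]<128)&(hsv[...,1]>150)
n,lab,st,ce=cv2.connectedComponentsWithStats(blue.astype(np.uint8))
for i in range(1,n):
    if st[i,4]>60:
        q=lab==i; pts=np.c_[x[q],y[q]].astype(np.float32); print(ce[i],st[i,4],cv2.minAreaRect(pts),np.percentile(z[q],[5,50,95]))
np.save('pics/topd.npy',d); cv2.imwrite('pics/top1.png',p[:,:,::-1])
E
```

```text
tying_tool [([0.336, 0.121, 0.026], 0.73), ([0.332, 0.294, 0.017], 0.63), ([0.494, 0.103, 0.022], 0.57)]
organiser [([0.566, 0.029, 0.008], 0.72)]
left_end [([0.59, 0.221, 0.047], 0.79), ([0.459, -0.353, 0.021], 0.34)]
divider_1 [([0.612, 0.037, 0.053], 0.64), ([0.594, 0.16, 0.044], 0.57), ([0.607, 0.105, 0.059], 0.53)]
divider_3 [([0.612, 0.037, 0.053], 0.64), ([0.594, 0.16, 0.044], 0.57), ([0.607, 0.105, 0.059], 0.53)]
flap [([0.521, 0.009, 0.008], 0.81)]
rail_mid [([0.569, 0.028, 0.008], 0.7)]
ribbon_spool [([0.631, -0.048, 0.043], 0.84), ([0.611, 0.009, 0.029], 0.2)]
tape_roll [([0.61, 0.007, 0.029], 0.87), ([0.598, 0.13, 0.042], 0.71)]
dots_carton [([0.598, 0.13, 0.042], 0.78), ([0.567, 0.027, 0.012], 0.27)]
high 1338 [0.06216038 0.07093441 0.08126067]
-0.01 6744 0.0008780292028048853
0.005 9553 0.009624211033602052
[263.50800915 213.03432494] 437 ((0.5045233964920044, 0.10595215111970901), (0.08396074175834656, 0.03772760555148125), 24.962440490722656) [0.02494422 0.0280901  0.0422484 ]
[256.36984816 285.22776573] 922 ((0.34130939841270447, 0.09526963531970978), (0.1093059703707695, 0.10287570208311081), 36.577266693115234) [0.02206897 0.02566805 0.04424229]
```

View pics/c1.png

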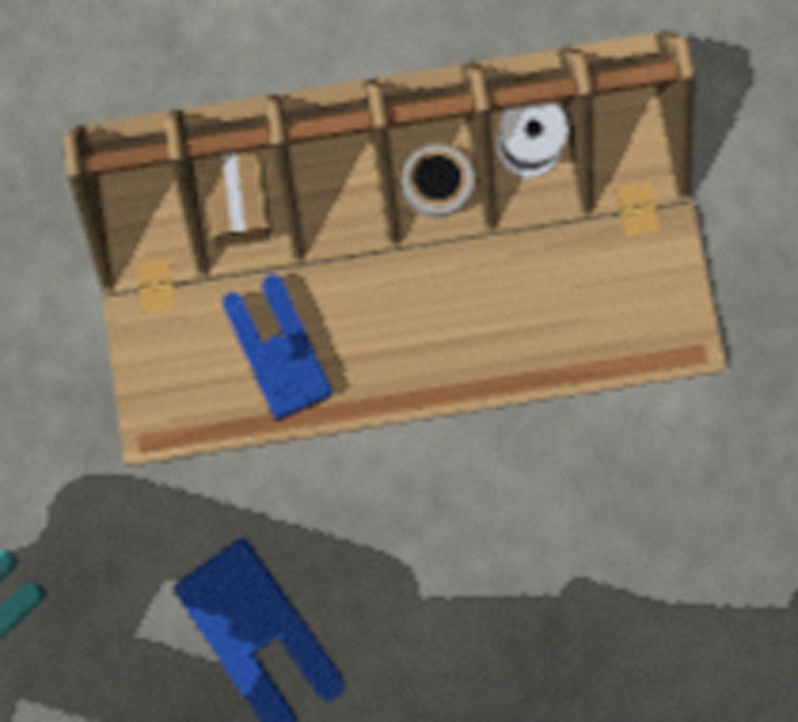

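The crop confirms it: the tool on the flap has its prongs up at crop (230-275,285-300) and its tail at (300,400). It sits before the second gap and is turned left. The third gap, at crop (330,190), is empty. Now I'll fit the organiser's pose.

```bash
cat > fit.py <<'E'
from h import *
from scipy.optimize import least_squares
p=cv2.imread('pics/top1.png'); d=np.load('pics/topd.npy'); P=cloud('top',d)
z=P[...,2]; roi=np.zeros(z.shape,bool); roi[125:245,200:385]=1
def loc(q,o): 
    c,s=np.cos(o[2]),np.sin(o[2]); dx,dy=q[:,0]-o[0],q[:,1]-o[1]
    return np.c_[c*dx+s*dy,-s*dx+c*dy]
h=P[roi&(z>.0755)&(z<.09)]; 
up=np.array([186,124,62,0,-62,-124,-186])/1e3
def res(o):
    l=loc(h,o); dy=l[:,1:2]-up; dy=dy[np.arange(len(l)),np.abs(dy).argmin(1)]
    hx=l[:,0]-.0695
    return np.r_[dy,0.5*np.sign(hx)*np.maximum(np.abs(hx)-.011,0)]
best=None
for yaw in np.radians(np.arange(0,16,1.)):
  for y0 in np.arange(0,.07,.01):
    r=least_squares(res,[.54,y0,yaw],loss='soft_l1',f_scale=.003)
    l=loc(h,r.x)
    cov=len(set(np.abs(l[:,1:2]-up).argmin(1)))
    out=(np.abs(l[:,1])>.195).sum()
    sc=r.cost*1e6+out*5
    if best is None or sc<best[0]: best=(sc,r.x,cov,out,len(h))
print(best[0],best[1][:2],np.degrees(best[1][2]),best[2:])
# flap edge check
o=best[1]; fl=P[roi&(z>.005)&(z<.013)]; l=loc(fl,o); print('flap/floor local x,y range',np.percentile(l,[1,99],0))
hl=loc(h,o)
for u in up: 
    k=np.abs(hl[:,1]-u)<.012; print(u,k.sum(),hl[k].mean(0),hl[k].min(0),hl[k].max(0))
c,s=np.cos(o[2]),np.sin(o[2])
def W(x,y,zz): return [o[0]+c*x-s*y,o[1]+s*x+c*y,zz]
im=cv2.resize(p,None,fx=3,fy=3,interpolation=cv2.INTER_CUBIC)
for pts in [[W(-.003,.19,.009),W(-.003,-.19,.009),W(-.111,-.19,.009),W(-.111,.19,.009)],[W(.061,.186,.07),W(.061,-.186,.07),W(.071,-.186,.07),W(.071,.186,.07)]]:
    cv2.polylines(im,[np.int32((proj('top',pts)+.5)*3)],True,(0,255,0),1)
for u in up:
    a=np.int32((proj('top',[W(.057,u,.08),W(.082,u,.08)])+.5)*3); cv2.line(im,tuple(map(int,a[0])),tuple(map(int,a[1])),(0,0,255),1)
cv2.imwrite('pics/fit.png',im[360:800,570:1230])
np.save('org.npy',o)
E
python3 fit.py
```

```text
707.9232540520359 [0.56966502 0.0329465 ] 9.263700235504535 (7, np.int64(0), 297)
flap/floor local x,y range [[-0.10946507 -0.18520746]
 [ 0.07846506  0.18600256]]
0.186 42 [0.06902662 0.18528979] [0.0549663  0.18166888] [0.08294246 0.18966967]
0.124 42 [0.06879379 0.12345133] [0.05627934 0.11959968] [0.08243236 0.12727543]
0.062 41 [0.06948117 0.06185078] [0.05571884 0.05788385] [0.0828818  0.06544076]
0.0 41 [ 6.84465365e-02 -6.45914862e-06] [ 0.05479162 -0.00379633] [0.08271111 0.00372745]
-0.062 38 [ 0.07009109 -0.0618367 ] [ 0.05775589 -0.06614105] [ 0.08284352 -0.05836102]
-0.124 45 [ 0.07000032 -0.12358518] [ 0.05563871 -0.1279773 ] [ 0.08307391 -0.11595571]
-0.186 48 [ 0.06913724 -0.18532081] [ 0.05640176 -0.18995227] [ 0.08220969 -0.18153251]
```

View pics/fit.png

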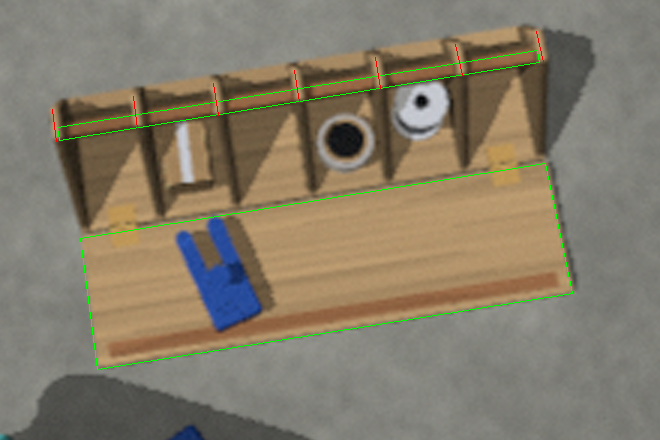

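```bash
cat > w.py <<'E'
import sys
from h import *
from scipy.spatial.transform import Rotation as Ro
o=np.load('org.npy'); c,s=np.cos(o[2]),np.sin(o[2])
# usage: w.py lx ly ztip yawdeg(local: tool x axis angle from organiser +y) ; prints tool-frame shift/turn
def local(p): dx,dy=p[0]-o[0],p[1]-o[1]; return np.array([c*dx+s*dy,-s*dx+c*dy])
st=read_state(); R=st['tcp_rot']; p=st['position']
a=np.degrees(np.arctan2(R[1,0],R[0,0]))-90-np.degrees(o[2])
print('t',round(st['time_s'],2),'local mm',np.round(local(p)*1e3,1),'tip z mm',round((p[2]-.019)*1e3,1),'yaw',round(a,2),'F local',np.round([c*st['force'][0]+s*st['force'][1],-s*st['force'][0]+c*st['force'][1],st['force'][2]],2),'open',round(st['opening'],3))
if len(sys.argv)>4:
    lx,ly,zt,yw=map(float,sys.argv[1:5]); lx/=1e3;ly/=1e3
    X=np.array([o[0]+c*lx-s*ly,o[1]+s*lx+c*ly,zt/1e3+.019])
    th=np.radians(yw+90)+o[2]; 
    T=np.array([[np.cos(th),np.sin(th),0],[np.sin(th),-np.cos(th),0],[0,0,-1]])
    print('shift',np.round(R.T@(X-p),4),'turn',np.round(Ro.from_matrix(R.T@T).as_rotvec(degrees=True),2))
E
python3 w.py 68 216 110 0
```

```text
t 0.7 local mm [-285.4  616.9] tip z mm 222.6 yaw -26.84 F local [0.72 0.05 0.33] open 0.999
shift [-0.1981  0.4963  0.1126] turn [ 0.000e+00 -1.000e-02 -2.684e+01]
```

```bash
python3 -m jog '-0.197 0.496 0.05 0 0 -26.8 0; -0.197 0.496 0.05 0 0 -26.8 0; -0.197 0.496 0.05 0 0 -26.8 0; -0.197 0.496 0.05 0 0 -26.8 0; -0.197 0.496 0.05 0 0 -26.8 0; -0.197 0.496 0.05 0 0 -26.8 0; -0.197 0.496 0.05 0 0 -26.8 0; -0.197 0.496 0.05 0 0 -26.8 0'; python3 w.py 68 216 110 0
```

```text
time_s: 1.7
position: [0.5706, 0.2839, 0.1955]
tcp_rot: [[-0.16, 0.987, 0.001], [0.987, 0.16, 0.0], [0.0, 0.001, -1.0]]
force: [1.5, 1.4, -0.7]
opening: 0.175
t 1.7 local mm [ 41.3 247.5] tip z mm 176.5 yaw -0.06 F local [ 1.67  1.19 -0.68] open 0.175
shift [-0.0315  0.0267  0.0666] turn [ 0.04 -0.02 -0.06]
```

```bash
python3 -m jog '0 0 0 0 0 0 0; 0 0 0 0 0 0 0'; python3 w.py 68 216 74 0
```

```text
time_s: 1.95
position: [0.5685, 0.2851, 0.1953]
tcp_rot: [[-0.159, 0.987, -0.001], [0.987, 0.159, 0.0], [0.0, -0.001, -1.0]]
force: [-0.4, -0.5, 0.1]
opening: 0.021
t 1.95 local mm [ 39.5 249.1] tip z mm 176.3 yaw -0.1 F local [-0.47 -0.42  0.08] open 0.021
shift [-0.033   0.0287  0.1022] turn [-0.08 -0.02 -0.1 ]
```

```bash
python3 -m jog '-0.016 0.0285 0.06 0 0 0 0; -0.029 0.0285 0.102 0 0 0 0; -0.029 0.0285 0.102 0 0 0 0; -0.029 0.0285 0.102 0 0 0 0'; python3 w.py 68 205 74 0;  python3 - <<'E'
from h import *
for n,b in (('top',(190,110,330,210)),('scene',(180,180,380,310))):
    p,d=capture(n); crop(p,*b,4,f'pics/{n}_a.png')
E
```

```text
time_s: 2.45
position: [0.6016, 0.2629, 0.0952]
tcp_rot: [[-0.162, 0.987, 0.002], [0.987, 0.162, 0.001], [0.001, 0.002, -1.0]]
force: [0.2, 0.1, 0.6]
opening: 0.008
t 2.45 local mm [ 68.6 221.8] tip z mm 76.2 yaw 0.05 F local [0.19 0.05 0.61] open 0.008
shift [-0.0168 -0.0006  0.0022] turn [ 0.1  -0.03  0.05]
```

View pics/scene_a.png

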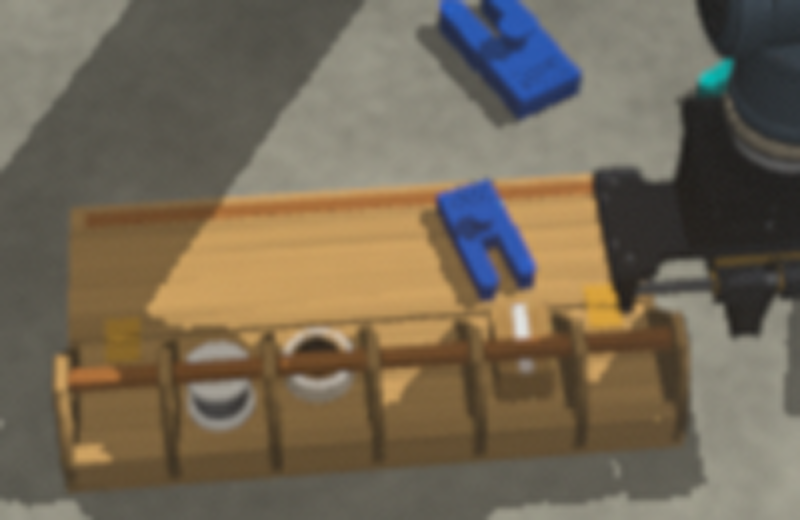

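View pics/top_a.png

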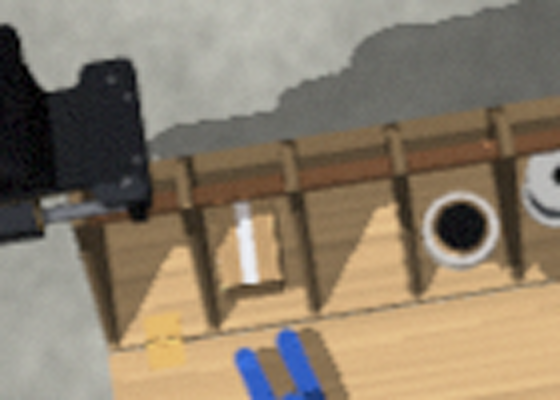

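The scene crop shows the closed fingers (745,330) just left of the left end panel (685,330), at head height. I'll approach in small steps until the force rises.

```bash
python3 -m jog '-0.006 0 0.002 0 0 0 0; -0.011 0 0.002 0 0 0 0; -0.013 0 0.002 0 0 0 0; -0.014 0 0.002 0 0 0 0'; python3 w.py; python3 -m jog '-0.002 0 0 0 0 0 0;-0.003 0 0 0 0 0 0;-0.003 0 0 0 0 0 0'; python3 w.py
```

```text
time_s: 3.05
position: [0.6041, 0.2471, 0.0916]
tcp_rot: [[-0.16, 0.987, 0.0], [0.987, 0.16, 0.0], [0.0, 0.0, -1.0]]
force: [0.2, -0.3, 0.4]
opening: 0.006
t 3.05 local mm [ 68.4 205.8] tip z mm 72.6 yaw -0.07 F local [ 0.12 -0.37  0.44] open 0.006
time_s: 3.42
position: [0.6045, 0.2444, 0.0915]
tcp_rot: [[-0.16, 0.987, -0.0], [0.987, 0.16, -0.0], [-0.0, -0.0, -1.0]]
force: [0.4, 0.6, 0.4]
opening: 0.007
t 3.42 local mm [ 68.4 203.1] tip z mm 72.5 yaw -0.05 F local [0.53 0.53 0.42] open 0.007
```

```bash
python3 -m jog '-0.002 0 0 0 0 0 0;-0.002 0 0 0 0 0 0'; python3 w.py; python3 -m jog '-0.002 0 0 0 0 0 0;-0.002 0 0 0 0 0 0'; python3 w.py
```

```text
time_s: 3.68
position: [0.6048, 0.2423, 0.0915]
tcp_rot: [[-0.16, 0.987, -0.0], [0.987, 0.16, -0.0], [-0.0, -0.0, -1.0]]
force: [0.2, -0.3, 0.2]
opening: 0.006
t 3.67 local mm [ 68.4 201. ] tip z mm 72.5 yaw -0.05 F local [ 0.18 -0.31  0.17] open 0.006
time_s: 3.92
position: [0.6052, 0.2403, 0.0916]
tcp_rot: [[-0.16, 0.987, 0.0], [0.987, 0.16, -0.0], [-0.0, 0.0, -1.0]]
force: [-0.0, 0.3, -0.9]
opening: 0.004
t 3.92 local mm [ 68.4 199. ] tip z mm 72.6 yaw -0.05 F local [ 0.02  0.31 -0.94] open 0.004
```

```bash
python3 -m jog '-0.002 0 0 0 0 0 0;-0.002 0 0 0 0 0 0'; python3 w.py
```

```text
time_s: 4.18
position: [0.6054, 0.2387, 0.0915]
tcp_rot: [[-0.16, 0.987, -0.0], [0.987, 0.16, 0.0], [0.0, -0.0, -1.0]]
force: [-0.7, 1.0, -0.2]
opening: 0.007
t 4.17 local mm [ 68.4 197.3] tip z mm 72.5 yaw -0.06 F local [-0.54  1.11 -0.21] open 0.007
```

```bash
python3 -m jog '-0.0015 0 0 0 0 0 0;-0.0015 0 0 0 0 0 0'; python3 w.py;  python3 -m jog '-0.0015 0 0 0 0 0 0;-0.0015 0 0 0 0 0 0'; python3 w.py
```

```text
time_s: 4.42
position: [0.6054, 0.2386, 0.0916]
tcp_rot: [[-0.16, 0.987, -0.0], [0.987, 0.16, 0.003], [0.003, 0.0, -1.0]]
force: [-1.0, 5.1, -0.3]
opening: 0.005
t 4.42 local mm [ 68.4 197.2] tip z mm 72.6 yaw -0.08 F local [-0.22  5.17 -0.32] open 0.005
time_s: 4.68
position: [0.6054, 0.2385, 0.0916]
tcp_rot: [[-0.159, 0.987, -0.0], [0.987, 0.159, 0.005], [0.005, 0.001, -1.0]]
force: [-0.1, 9.0, 0.0]
opening: 0.0
t 4.67 local mm [ 68.4 197.1] tip z mm 72.6 yaw -0.11 F local [1.33 8.95 0.01] open 0.0
```

Contact with the left end panel is clear at 9 N, with the TCP 7 mm from the face. I'll hop to gap 1.

```bash
python3 -m jog '0.005 0 0 0 0 0 0;0.005 0 -0.02 0 0 0 0;0.005 0 -0.02 0 0 0 0; -0.025 0 -0.02 0 0 0 0; -0.047 0 -0.02 0 0 0 0; -0.047 0 -0.02 0 0 0 0;-0.047 0 -0.001 0 0 0 0; -0.047 0 -0.001 0 0 0 0'; python3 w.py 68 135 73 0
```

```text
time_s: 5.68
position: [0.6116, 0.1896, 0.0902]
tcp_rot: [[-0.161, 0.987, -0.005], [0.987, 0.161, -0.0], [0.0, -0.005, -1.0]]
force: [-0.1, -0.4, -0.6]
opening: 0.002
t 5.67 local mm [ 66.6 147.9] tip z mm 71.2 yaw -0.01 F local [-0.2  -0.35 -0.61] open 0.002
shift [-0.0129  0.0014 -0.0018] turn [-0.27 -0.02 -0.01]
```

```bash
python3 -m jog '-0.005 0 -0.001 0 0 0 0;-0.010 0 -0.001 0 0 0 0; -0.013 0 -0.001 0 0 0 0; -0.015 0 -0.001 0 0 0 0;-0.015 0 -0.001 0 0 0 0'; python3 w.py 68 135 73 0
```

```text
time_s: 6.3
position: [0.6157, 0.1771, 0.0939]
tcp_rot: [[-0.159, 0.987, 0.001], [0.987, 0.159, 0.005], [0.005, 0.001, -1.0]]
force: [-1.2, 8.2, -0.5]
opening: 0.005
t 6.3 local mm [ 68.6 134.8] tip z mm 74.9 yaw -0.14 F local [ 0.14  8.25 -0.46] open 0.005
shift [ 0.0002 -0.0006  0.0019] turn [ 0.08 -0.28 -0.14]
```

The first divider is touched at 8 N. Now gap 2.

```bash
python3 -m jog '0.005 0 0 0 0 0 0;0.005 0 -0.018 0 0 0 0;0.005 0 -0.018 0 0 0 0; -0.025 0 -0.018 0 0 0 0; -0.047 0 -0.018 0 0 0 0; -0.047 0 -0.018 0 0 0 0;-0.047 0 0.001 0 0 0 0; -0.047 0 0.001 0 0 0 0'; python3 w.py 68 73 73 0
```

```text
time_s: 7.3
position: [0.6214, 0.1286, 0.0902]
tcp_rot: [[-0.161, 0.987, -0.005], [0.987, 0.161, 0.0], [0.001, -0.005, -1.0]]
force: [0.7, -0.5, 1.0]
opening: 0.004
t 7.3 local mm [66.5 86.1] tip z mm 71.2 yaw -0.01 F local [ 0.59 -0.62  1.03] open 0.004
shift [-0.0131  0.0015 -0.0019] turn [-0.28 -0.05 -0.01]
```

```bash
python3 -m jog '-0.005 0 0 0 0 0 0;-0.010 0 0 0 0 0 0; -0.013 0 0 0 0 0 0; -0.015 0 0 0 0 0 0;-0.015 0 0 0 0 0 0'; python3 w.py 68 73 73 0
```

```text
time_s: 7.92
position: [0.6256, 0.116, 0.0928]
tcp_rot: [[-0.158, 0.987, 0.0], [0.987, 0.158, 0.005], [0.005, 0.001, -1.0]]
force: [-1.0, 9.0, -0.8]
opening: 0.004
t 7.92 local mm [68.5 73. ] tip z mm 73.8 yaw -0.14 F local [ 0.47  9.   -0.76] open 0.004
shift [-0.     -0.0005  0.0008] turn [ 0.06 -0.3  -0.14]
```

The second divider is touched at 9 N. Now gap 3.

```bash
python3 -m jog '0.005 0 0 0 0 0 0;0.005 0 -0.019 0 0 0 0;0.005 0 -0.019 0 0 0 0; -0.025 0 -0.019 0 0 0 0; -0.047 0 -0.019 0 0 0 0; -0.047 0 -0.019 0 0 0 0;-0.047 0 0 0 0 0 0; -0.047 0 0 0 0 0 0'; python3 w.py 68 11 73 0
```

```text
time_s: 8.93
position: [0.6315, 0.0676, 0.0902]
tcp_rot: [[-0.161, 0.987, -0.005], [0.987, 0.161, 0.001], [0.001, -0.005, -1.0]]
force: [0.6, -0.2, -0.0]
opening: 0.002
t 8.93 local mm [66.6 24.2] tip z mm 71.2 yaw -0.01 F local [ 0.57 -0.3  -0.01] open 0.002
shift [-0.0132  0.0014 -0.0018] turn [-0.26 -0.08 -0.01]
```

```bash
python3 -m jog '-0.005 0 0 0 0 0 0;-0.010 0 0 0 0 0 0; -0.013 0 0 0 0 0 0; -0.015 0 0 0 0 0 0;-0.015 0 0 0 0 0 0'; python3 w.py 68 11 73 0
```

```text
time_s: 9.55
position: [0.6355, 0.0548, 0.0928]
tcp_rot: [[-0.159, 0.987, 0.0], [0.987, 0.159, 0.005], [0.005, 0.001, -1.0]]
force: [0.3, 9.3, 0.5]
opening: 0.006
t 9.55 local mm [68.5 11. ] tip z mm 73.8 yaw -0.14 F local [1.79 9.16 0.5 ] open 0.006
shift [-0.     -0.0005  0.0008] turn [ 0.05 -0.29 -0.14]
```

All four uprights are counted, with the TCP 7 mm from each face every time, so the organiser fit holds. Now up and back, open, over the tool.

```bash
python3 -m jog '0.006 0 0 0 0 0 0;0.006 0 -0.03 0 0 0 0;0.006 0 -0.08 0 0 0 1;0.006 -0.05 -0.08 0 0 0 1;0.05 -0.10 -0.08 0 0 -10 1;0.071 -0.13 -0.08 0 0 -15.7 1;0.071 -0.13 -0.08 0 0 -15.7 1;0.071 -0.13 -0.08 0 0 -15.7 1'; python3 w.py -61.6 79.5 14 15.7
python3 - <<'E'
from h import *
s=read_state(); p,d=capture('wrist'); cv2.imwrite('pics/w1.png',p[:,:,::-1])
P=cloud('wrist',d,s); hsv=cv2.cvtColor(p,cv2.COLOR_RGB2HSV)
blue=(hsv[...,0]>105)&(hsv[...,0]<128)&(hsv[...,1]>150)&(d>0)
n,lab,st,ce=cv2.connectedComponentsWithStats(blue.astype(np.uint8))
o=np.load('org.npy'); c,sn=np.cos(o[2]),np.sin(o[2])
for i in range(1,n):
    if st[i,4]>300:
        q=P[(lab==i)&(P[...,2]>.022)&(P[...,2]<.031)]
        L=np.c_[c*(q[:,0]-o[0])+sn*(q[:,1]-o[1]),-sn*(q[:,0]-o[0])+c*(q[:,1]-o[1])]*1e3
        print(ce[i],st[i],len(q),cv2.minAreaRect(L.astype(np.float32)),np.median(q[:,2]))
p,d=capture('top'); crop(p,190,120,400,310,3.5,'pics/t2.png')
E
```

```text
time_s: 10.55
position: [0.4975, 0.1009, 0.1732]
tcp_rot: [[-0.421, 0.907, 0.003], [0.907, 0.421, -0.001], [-0.002, 0.002, -1.0]]
force: [0.3, -0.3, 0.0]
opening: 0.604
t 10.55 local mm [-60.2  78.6] tip z mm 154.2 yaw 15.64 F local [ 0.2  -0.34  0.02] open 0.604
shift [ 0.0014 -0.0014  0.1402] turn [ 0.14  0.11 -0.06]
[382.87840261  47.89828851] [ 344    0   76  100 6135] 4436 ((-210.75738525390625, 125.03304290771484), (77.271240234375, 52.988494873046875), 25.42850112915039) 0.023399773177296607
[283.58709204 200.74990832] [ 264  165   41   84 2727] 2424 ((-51.91434097290039, 81.75700378417969), (83.57130432128906, 38.073211669921875), 15.850372314453125) 0.026056042267303875
```

View pics/w1.png

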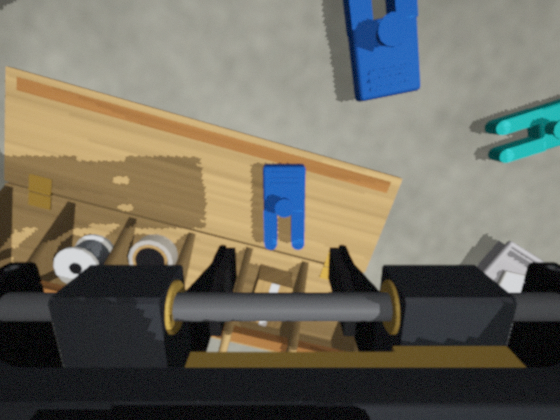

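The wrist picture shows the tool at (284,201) between the jaws, aligned with them: organiser frame (-52, 82) mm, 15.9°, agreeing with the top view. I'll straddle it.

```bash
python3 -m jog '0.002 -0.002 0.04 0 0 0 1;0.002 -0.002 0.08 0 0 0 1;0.002 -0.002 0.11 0 0 0 1;0.002 -0.002 0.125 0 0 0 1;0.002 -0.002 0.137 0 0 0 1;0.002 -0.002 0.137 0 0 0 1;0.002 -0.002 0.137 0 0 0 1'; python3 w.py -61.6 79.5 14 15.7
```

```text
time_s: 11.52
position: [0.494, 0.1022, 0.0363]
tcp_rot: [[-0.421, 0.907, 0.002], [0.907, 0.421, -0.0], [-0.001, 0.001, -1.0]]
force: [0.6, 0.2, 0.1]
opening: 1.003
t 11.53 local mm [-63.5  80.5] tip z mm 17.3 yaw 15.65 F local [0.58 0.06 0.09] open 1.003
shift [-0.0015  0.0016  0.0033] turn [ 0.08  0.04 -0.05]
```

```bash
python3 -m jog '-0.001 0.001 0.002 0 0 0 0.7;-0.001 0.001 0.002 0 0 0 0.6;-0.001 0.001 0.002 0 0 0 0.52;-0.001 0.001 0.002 0 0 0 0.5;-0.001 0.001 0.002 0 0 0 0.5'; python3 w.py -85 31 15 0
```

```text
time_s: 12.15
position: [0.4947, 0.1017, 0.0336]
tcp_rot: [[-0.421, 0.907, -0.0], [0.907, 0.421, -0.0], [-0.0, -0.0, -1.0]]
force: [0.2, -0.8, 0.2]
opening: 0.54
t 12.15 local mm [-63.   79.9] tip z mm 14.6 yaw 15.66 F local [ 0.06 -0.86  0.22] open 0.54
shift [-0.0412 -0.0344 -0.0004] turn [-0.    0.   15.66]
```

```bash
python3 w.py -64 31 15 0; python3 -m jog '0 0 0 0 0 0 0.5; 0 0 0 0 0 4 0.5;-0.005 -0.001 0 0 0 8 0.5;-0.011 -0.003 0 0 0 12 0.5;-0.017 -0.005 0 0 0 15.7 0.5;-0.023 -0.007 0 0 0 15.7 0.5;-0.023 -0.007 0 0 0 15.7 0.5'; python3 w.py -64 31 15 0
python3 - <<'E'
from h import *
p,d=capture('top'); crop(p,190,120,400,310,3.5,'pics/t3.png')
p,d=capture('scene'); crop(p,180,150,380,310,3.8,'pics/s3.png')
E
```

```text
t 12.15 local mm [-63.   79.9] tip z mm 14.6 yaw 15.66 F local [ 0.06 -0.86  0.22] open 0.54
shift [-0.0468 -0.0142 -0.0004] turn [-0.    0.   15.66]
time_s: 13.02
position: [0.4981, 0.0775, 0.0335]
tcp_rot: [[-0.161, 0.987, -0.0], [0.987, 0.161, -0.0], [-0.0, -0.0, -1.0]]
force: [-0.7, -0.1, 0.3]
opening: 0.504
t 13.03 local mm [-63.4  55.5] tip z mm 14.5 yaw -0.03 F local [-0.73  0.02  0.34] open 0.504
shift [-0.0245 -0.0005 -0.0005] turn [-0.    0.01 -0.03]
```

View pics/s3.png

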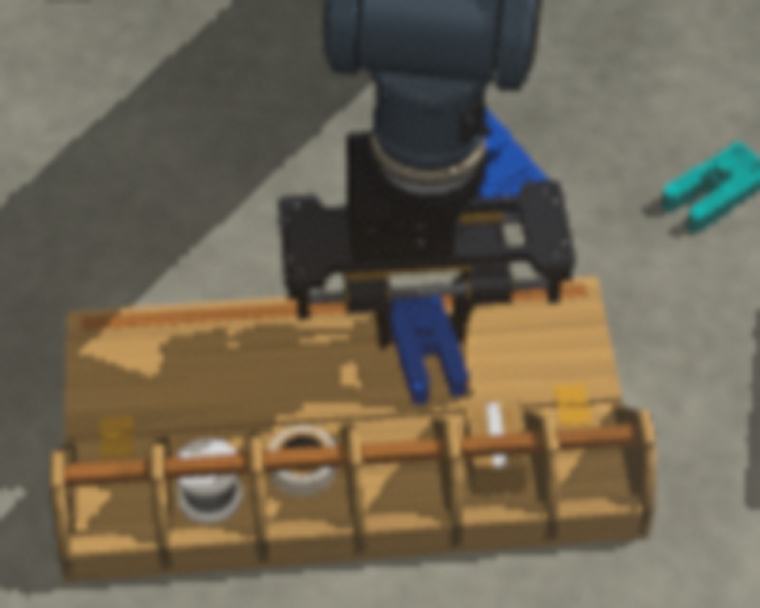

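View pics/t3.png

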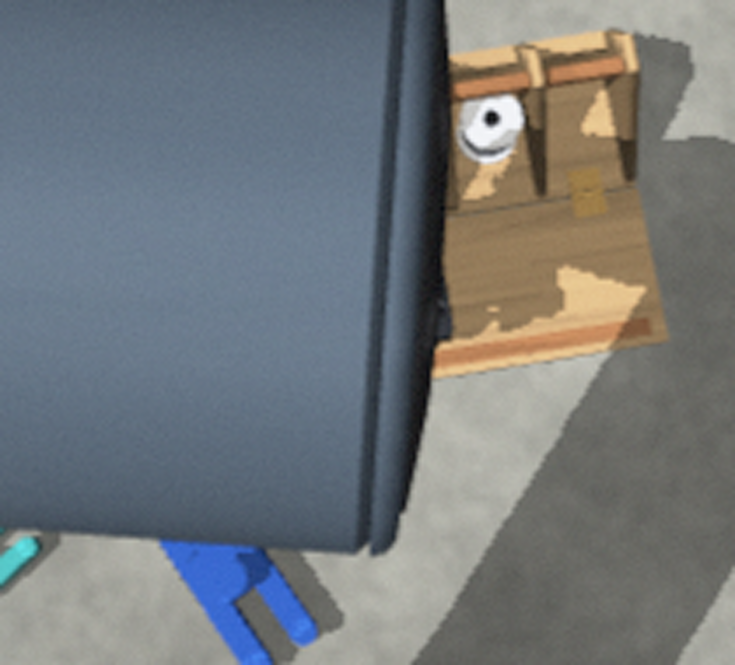

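The tool follows between the fingers (scene crop 430,345) with a little turn left over. I'll keep sliding.

```bash
python3 -m jog '-0.006 0 0 0 0 1 0.5;-0.012 0 0 0 0 2 0.5;-0.018 0 0 0 0 3 0.5;-0.024 0 0 0 0 4 0.5;-0.0255 0 0 0 0 4 0.5;-0.0255 0 0 0 0 4 0.5'; python3 w.py -64 31 15 0
cat > tp.py <<'E'
from h import *
import sys
n=sys.argv[1]
s=read_state(); p,d=capture(n); P=cloud(n,d,s)
hsv=cv2.cvtColor(p,cv2.COLOR_RGB2HSV)
o=np.load('org.npy'); c,sn=np.cos(o[2]),np.sin(o[2])
Lx=c*(P[...,0]-o[0])+sn*(P[...,1]-o[1]); Ly=-sn*(P[...,0]-o[0])+c*(P[...,1]-o[1])
m=(hsv[...,0]>105)&(hsv[...,0]<128)&(hsv[...,1]>130)&(d>0)&(P[...,2]>.018)&(P[...,2]<.034)&(Lx>-.13)&(Lx<.11)&(abs(Ly)<.19)
L=np.c_[Lx[m],Ly[m]]*1e3
print(m.sum(),cv2.minAreaRect(L.astype(np.float32)),'x',L[:,0].min(),L[:,0].max(),'y',L[:,1].min(),L[:,1].max())
cv2.imwrite(sys.argv[2],p[:,:,::-1]) if n=='wrist' else crop(p,*((180,150,380,310) if n=='scene' else (190,120,400,310)),3.8,sys.argv[2])
E
python3 tp.py scene pics/s4.png
```

```text
time_s: 13.88
position: [0.5022, 0.0525, 0.0336]
tcp_rot: [[-0.091, 0.996, 0.0], [0.996, 0.091, -0.0], [-0.0, 0.0, -1.0]]
force: [-0.2, -1.2, -0.8]
opening: 0.497
t 13.88 local mm [-63.5  30.1] tip z mm 14.6 yaw -4.06 F local [-0.4  -1.18 -0.83] open 0.497
shift [ 0.0008 -0.0006 -0.0004] turn [ 0.    0.01 -4.06]
218 ((-49.277130126953125, 32.480323791503906), (82.23333740234375, 38.15177536010742), 5.28192663192749) x -88.9580636269869 -7.967700969775759 y 11.100953559607454 51.5792590063119
```

View pics/s4.png

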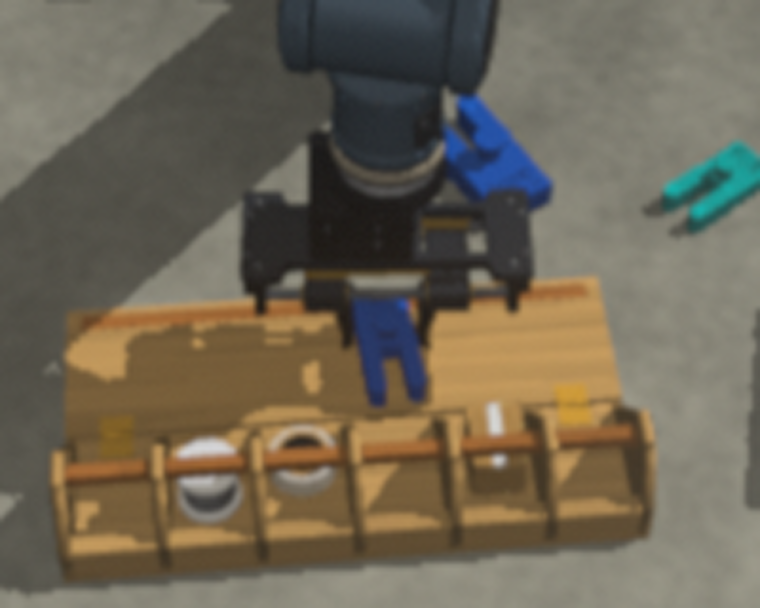

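At (-49, 32) mm and 5.3°. I'll turn a bit further to square it.

```bash
python3 -m jog '0 0 0 0 0 2 0.5;0 0 0 0 0 4 0.5;0 0 0 0 0 6 0.5;0 0 0 0 0 6 0.5'; python3 w.py; python3 tp.py scene pics/s5.png
```

```text
time_s: 14.42
position: [0.5021, 0.0528, 0.0336]
tcp_rot: [[0.014, 1.0, 0.0], [1.0, -0.014, 0.0], [0.0, 0.0, -1.0]]
force: [0.3, 0.5, 0.2]
opening: 0.499
t 14.43 local mm [-63.5  30.5] tip z mm 14.6 yaw -10.06 F local [0.43 0.47 0.18] open 0.499
224 ((-48.62472152709961, 30.61450958251953), (35.76437759399414, 82.95941925048828), 88.84656524658203) x -90.42370678732607 -7.379545482591801 y 12.967306955035173 49.17482854775417
```

Squared to about -1°, centred at y = 31 mm. Now open, rise, and go behind the tail.

```bash
python3 -m jog '0 0 0 0 0 0 0.8;0 0 0 0 0 0 0.9;0 0 0 0 0 0 0.9; 0 0 -0.03 0 0 0 0.9; 0 0 -0.05 0 0 -5 0.9; 0 -0.02 -0.05 0 0 -10 0.3; 0 -0.05 -0.05 0 0 -10 0.1; 0 -0.05 -0.05 0 0 -10 0.1'; python3 w.py -114 31 15 0; python3 tp.py scene pics/s6.png
```

```text
time_s: 15.48
position: [0.4491, 0.0538, 0.0835]
tcp_rot: [[-0.16, 0.987, -0.004], [0.987, 0.16, 0.001], [0.001, -0.004, -1.0]]
force: [-0.4, 0.4, -0.6]
opening: 0.642
t 15.47 local mm [-115.6   40. ] tip z mm 64.5 yaw -0.04 F local [-0.29  0.46 -0.58] open 0.642
shift [-0.0091  0.0018  0.0495] turn [-0.23 -0.07 -0.04]
228 ((-47.227176666259766, 30.47110366821289), (36.348915100097656, 79.91226959228516), 88.58924865722656) x -87.3810347042267 -7.504005268498182 y 11.500694955994941 48.95024172016276
```

View pics/s6.png

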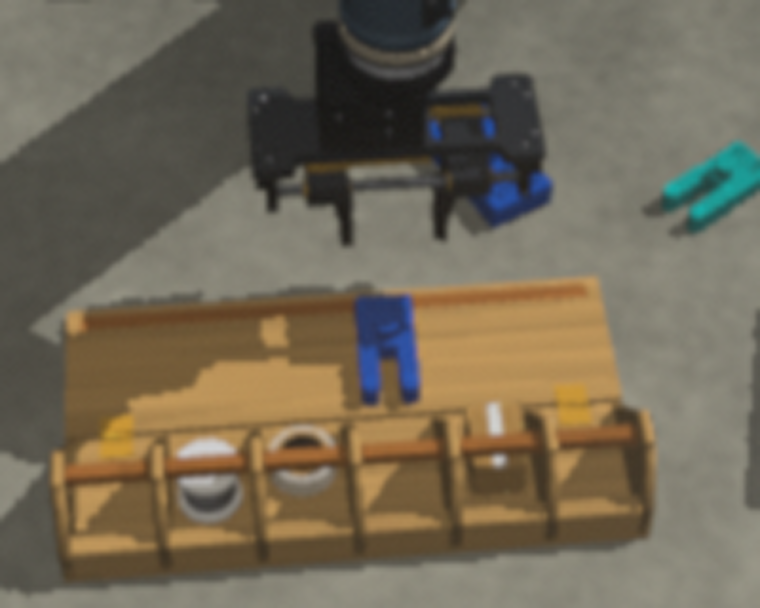

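The tool stands squared before the third gap (crop 388,350).

```bash
python3 -m jog '-0.0095 0 0 0 0 0 0.1;-0.0095 0 0 0 0 0 0.1;-0.0095 -0.001 0 0 0 0 0.1;-0.0095 -0.001 0.025 0 0 0 0.1;-0.0095 -0.001 0.048 0 0 0 0.1;-0.0095 -0.001 0.049 0 0 0 0.1;-0.0095 -0.001 0.049 0 0 0 0.1'; python3 w.py -101 31 15 0
```

```text
time_s: 16.4
position: [0.4528, 0.0439, 0.0348]
tcp_rot: [[-0.16, 0.987, 0.0], [0.987, 0.16, -0.0], [-0.0, 0.0, -1.0]]
force: [0.3, -0.2, -0.2]
opening: 0.106
t 16.4 local mm [-113.6   29.6] tip z mm 15.8 yaw -0.04 F local [ 0.27 -0.24 -0.19] open 0.106
shift [0.0014 0.0126 0.0008] turn [ 0.    0.   -0.04]
```

```bash
python3 -m jog '0.001 0.008 0.001 0 0 0 0.1;0.001 0.014 0.001 0 0 0 0.1;0.001 0.020 0.001 0 0 0 0.1;0.001 0.026 0.001 0 0 0 0.1;0.001 0.032 0.001 0 0 0 0.1;0.001 0.038 0.001 0 0 0 0.1;0.001 0.044 0.001 0 0 0 0.1;0.001 0.050 0.001 0 0 0 0.1'; python3 w.py; python3 tp.py scene pics/s7.png
```

```text
time_s: 17.4
position: [0.5022, 0.0529, 0.0335]
tcp_rot: [[-0.16, 0.987, -0.0], [0.987, 0.16, -0.0], [0.0, -0.0, -1.0]]
force: [-0.8, -0.6, -0.4]
opening: 0.104
t 17.4 local mm [-63.3  30.6] tip z mm 14.5 yaw -0.04 F local [-0.86 -0.47 -0.37] open 0.104
251 ((-10.926246643066406, 31.04705047607422), (85.9917984008789, 36.82749557495117), 0.5585070848464966) x -53.997368587554675 31.93203895183433 y 12.743612650278738 49.71613738178217
```

View pics/s7.png

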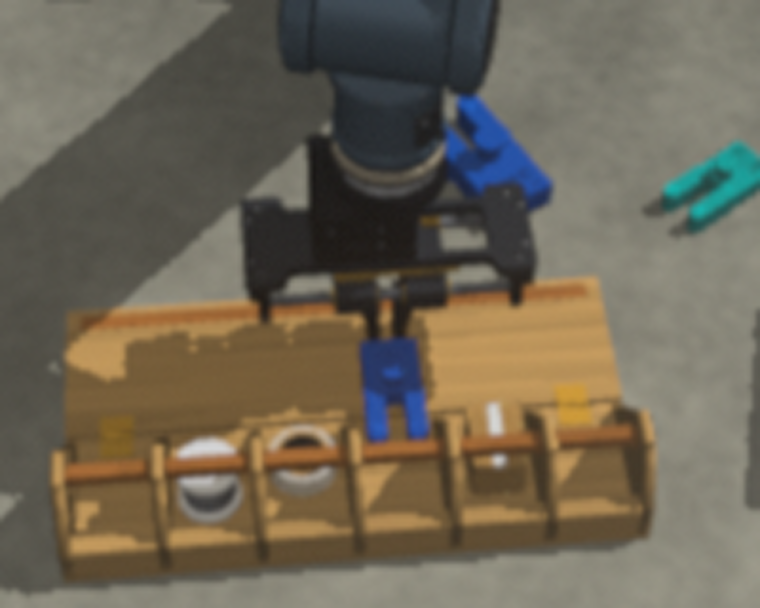

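Straight in: nose at x = 32 mm, y = 31, 0.6°. I'll keep pushing.

```bash
python3 -m jog '0 0.007 0 0 0 0 0.1;0 0.014 0 0 0 0 0.1;0 0.021 0 0 0 0 0.1;0 0.028 0 0 0 0 0.1;0 0.035 0 0 0 0 0.1;0 0.042 0 0 0 0 0.1;0 0.048 0 0 0 0 0.1;0 0.052 0 0 0 0 0.1'; python3 w.py; python3 -m jog '0 0.003 0 0 0 0 0.1;0 0.005 0 0 0 0 0.1;0 0.005 0 0 0 0 0.1'; python3 w.py;  python3 tp.py scene pics/s8.png
```

```text
time_s: 18.45
position: [0.5536, 0.0612, 0.0336]
tcp_rot: [[-0.16, 0.987, 0.0], [0.987, 0.16, -0.0], [-0.0, 0.0, -1.0]]
force: [0.1, 0.7, 0.1]
opening: 0.099
t 18.45 local mm [-11.3  30.5] tip z mm 14.6 yaw -0.04 F local [0.18 0.64 0.1 ] open 0.099
time_s: 18.82
position: [0.5583, 0.062, 0.0336]
tcp_rot: [[-0.16, 0.987, 0.0], [0.987, 0.16, -0.0], [-0.0, 0.0, -1.0]]
force: [-0.3, 1.0, 0.6]
opening: 0.099
t 18.82 local mm [-6.5 30.5] tip z mm 14.6 yaw -0.04 F local [-0.11  1.08  0.62] open 0.099
173 ((46.842384338378906, 30.498077392578125), (81.05007934570312, 36.445892333984375), 0.16339997947216034) x 6.296159210306903 87.33438068639605 y 12.322417104988052 48.79230114448352
```

View pics/s8.png

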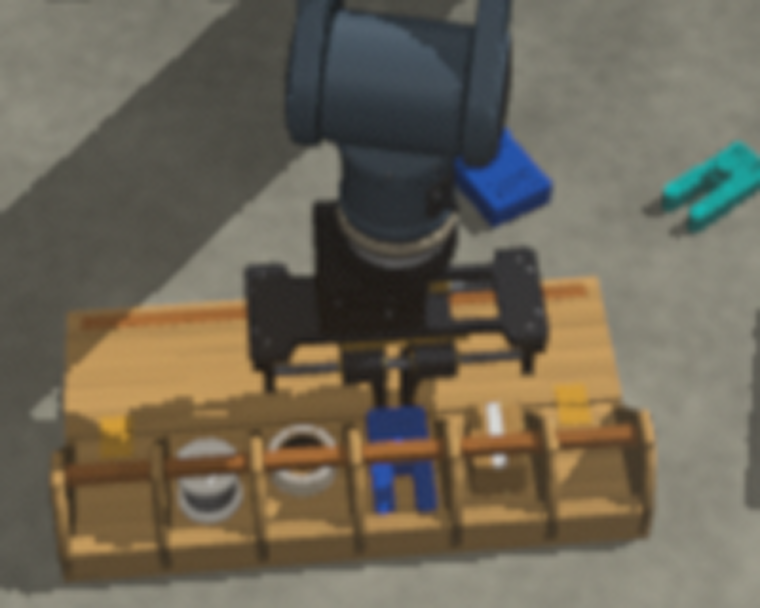

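Nearly home. I'll creep until the back stops it.

```bash
python3 -m jog '0 0.002 0 0 0 0 0.1;0 0.003 0 0 0 0 0.1;0 0.003 0 0 0 0 0.1'; python3 w.py; python3 -m jog '0 0.002 0 0 0 0 0.1;0 0.002 0 0 0 0 0.1'; python3 w.py
```

```text
time_s: 19.25
position: [0.5613, 0.0625, 0.0336]
tcp_rot: [[-0.16, 0.987, 0.0], [0.987, 0.16, -0.0], [-0.0, 0.0, -1.0]]
force: [-0.3, 0.5, 0.8]
opening: 0.101
t 19.25 local mm [-3.5 30.5] tip z mm 14.6 yaw -0.04 F local [-0.18  0.5   0.79] open 0.101
time_s: 19.5
position: [0.5634, 0.0628, 0.0336]
tcp_rot: [[-0.16, 0.987, 0.001], [0.987, 0.16, -0.0], [-0.0, 0.001, -1.0]]
force: [0.3, -0.9, 0.1]
opening: 0.1
t 19.5 local mm [-1.4 30.5] tip z mm 14.6 yaw -0.04 F local [ 0.13 -0.95  0.06] open 0.1
```

```bash
python3 -m jog '0 0.001 0 0 0 0 0.1;0 0.001 0 0 0 0 0.1'; python3 w.py; python3 -m jog '0 0.001 0 0 0 0 0.1;0 0.001 0 0 0 0 0.1'; python3 w.py; python3 tp.py scene pics/s9.png
```

```text
time_s: 19.75
position: [0.564, 0.063, 0.0335]
tcp_rot: [[-0.16, 0.987, -0.0], [0.987, 0.16, -0.0], [0.0, -0.0, -1.0]]
force: [-0.8, -0.3, -0.3]
opening: 0.093
t 19.75 local mm [-0.8 30.6] tip z mm 14.5 yaw -0.04 F local [-0.85 -0.13 -0.32] open 0.093
time_s: 20.0
position: [0.5641, 0.063, 0.0335]
tcp_rot: [[-0.16, 0.987, -0.002], [0.987, 0.16, -0.0], [0.0, -0.002, -1.0]]
force: [-2.6, -1.0, 2.8]
opening: 0.102
t 20.0 local mm [-0.7 30.6] tip z mm 14.5 yaw -0.03 F local [-2.75 -0.61  2.76] open 0.102
171 ((49.749229431152344, 30.58284568786621), (76.70667266845703, 36.56610870361328), 0.492748886346817) x 11.468127201678401 88.237755681296 y 12.407195017614393 49.042075491211165
```

Stopped by the back board at -2.8 N with no more travel. I'll withdraw and check.

```bash
python3 -m jog '0 -0.01 0 0 0 0 0.1;0 -0.03 0 0 0 0 0.1;0 -0.05 -0.01 0 0 0 0.1;0 -0.08 -0.04 0 0 0 0.1;0 -0.10 -0.10 0 0 0 0.1;0 -0.10 -0.15 0 0 0 0.1;0 -0.10 -0.15 0 0 0 0.1;0 -0.10 -0.15 0 0 0 0.1'; python3 w.py; python3 tp.py scene pics/s10.png; python3 tp.py wrist pics/w10.png;python3 - <<'E'
from h import *
capture('top')
for l in ['ribbon_spool','tape_roll','dots_carton','flap','tying_tool']: print(l,[np.round(x['centre'],3).tolist() for x in spot_in(l,'top')][:3])
E
```

```text
time_s: 21.05
position: [0.4661, 0.0472, 0.1834]
tcp_rot: [[-0.16, 0.987, 0.001], [0.987, 0.16, 0.0], [-0.0, 0.001, -1.0]]
force: [0.3, -0.7, 0.1]
opening: 0.104
t 21.05 local mm [-99.9  30.7] tip z mm 164.4 yaw -0.05 F local [ 0.19 -0.69  0.06] open 0.104
151 ((51.28343963623047, 30.73858642578125), (35.51600646972656, 73.6953125), 88.53878021240234) x 14.45529051663308 87.80613281953727 y 12.796224384029106 49.28445377665907
426 ((61.725547790527344, 30.394176483154297), (42.98152542114258, 37.0095100402832), 0.10331489145755768) x 40.238564270861296 83.24131363373995 y 11.927600152681144 48.93533534426936
ribbon_spool [[0.636, -0.062, 0.039]]
tape_roll []
dots_carton []
flap [[0.535, -0.117, 0.008]]
tying_tool [[0.461, -0.353, 0.017], [0.358, 0.296, 0.016]]
```

View pics/s10.png

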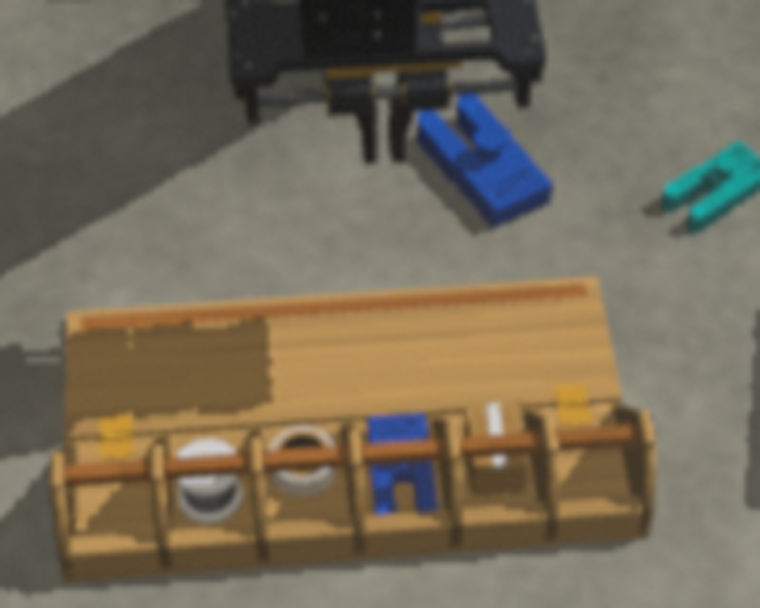

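View pics/w10.png

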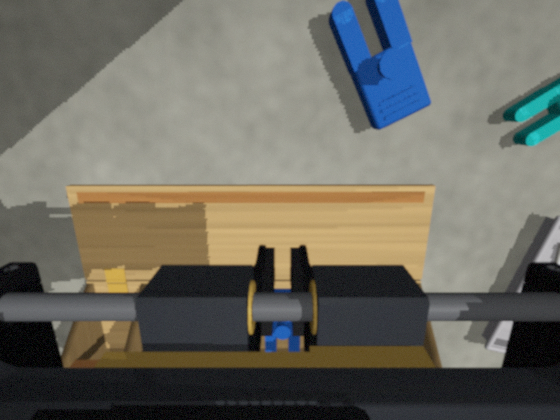

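The tool is in the third bay. One clean top view with the arm out of the way will confirm the depth.

```bash
python3 -m jog '0.06 0 -0.05 0 0 0 0.1;0.12 0 -0.05 0 0 0 0.1;0.18 0 -0.05 0 0 0 0.1;0.24 0 -0.05 0 0 0 0.1;0.30 0 -0.05 0 0 0 0.1;0.34 0 -0.05 0 0 0 0.1;0.34 0 -0.05 0 0 0 0.1;0.34 0 -0.05 0 0 0 0.1'; python3 tp.py top pics/t11.png;python3 - <<'E'
from h import *
for l in ['ribbon_spool','tape_roll','dots_carton','flap','tying_tool']: print(l,[np.round(x['centre'],3).tolist() for x in spot_in(l,'top')][:3])
E
```

```text
time_s: 22.45
position: [0.4115, 0.3821, 0.233]
tcp_rot: [[-0.161, 0.987, -0.001], [0.987, 0.161, -0.001], [-0.001, -0.001, -1.0]]
force: [-0.3, -0.4, -0.1]
opening: 0.103
330 ((50.26314926147461, 5.324615478515625), (88.95413970947266, 84.54957580566406), 88.85755920410156) x 8.494536529408983 92.79898789858063 y -38.93063037817758 50.35519755955162
ribbon_spool [[0.633, -0.049, 0.044]]
tape_roll [[0.61, 0.008, 0.027]]
dots_carton [[0.594, 0.131, 0.042]]
flap [[0.515, 0.023, 0.007], [0.599, 0.067, 0.026]]
tying_tool [[0.333, 0.118, 0.025], [0.603, 0.068, 0.026], [0.334, 0.295, 0.018]]
```

View pics/t11.png

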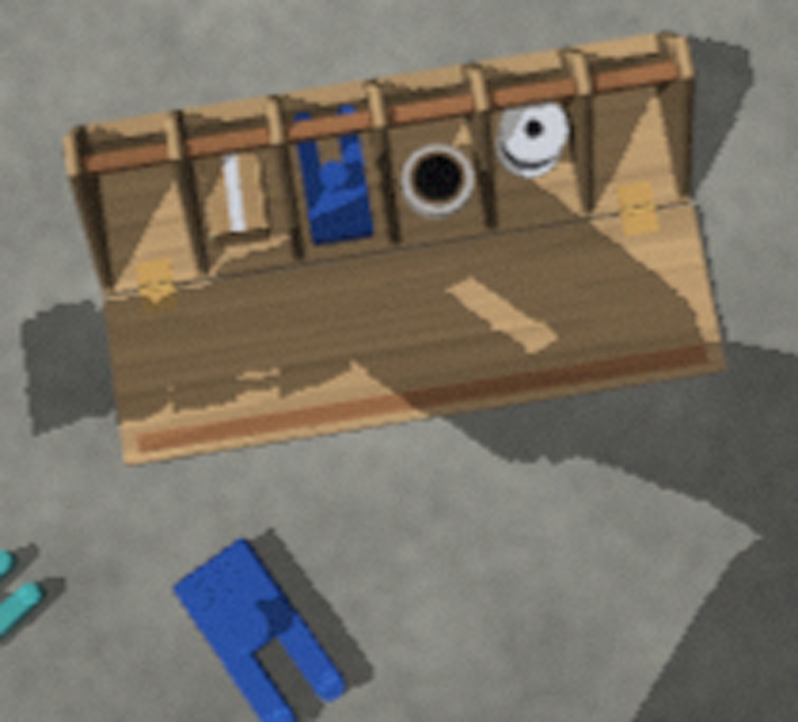

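The top view shows the tool home in the third bay (crop 335,180). It runs from x = 8.5 to 92.8 mm, with the other things where they were. Handing in.

```bash
python3 -c "
from rig import *
print(hand_in())"
```

```text
the job is handed in; nothing more can be done
None
```

The blue tying tool is home in the third gap and the job is handed in at about 22.5 s of the 64 s; no verdict was reported.

- **Touches:** I ran the closed fingertips along the front rail and touched the left end panel, then dividers 1, 2 and 3, in that order. Each contact read 8 to 9 N, at the position my fit of the organiser predicted.
- **Push:** I slid the tool sideways between the partly open fingers, without a grip or a lift, to bring it square in front of the third gap. I then pushed its tail, prongs first, until the back board stopped it at about 3 N with no further travel.
- **Final checks:**
  - In the last top view the tool runs from x = 8.5 to 92.8 mm, so its nose is against the back board.
  - The scene view put its middle at y ≈ 31 mm, turned about 1.5°.
  - The spool, tape and carton measured within about 5 mm of where they started, which is about the accuracy of the measurement. The flap looks flat and the arm is clear.
- **Checks that disagreed or were missing:**
  - The top view's automatic outline of the tool gave a wrong width and y centre, because the colour filter also caught something at about y = -39 mm. I took y and the turn from the scene view instead.
  - After I withdrew, the scene view read the nose at about 88 mm and the wrist view at about 83 mm. The rail, shade or gripper hid part of the tool in those views, so I relied on the top view and the stop against the back.
  - I did not re-measure the two holders or the tray, but the arm never went near them at their height.

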